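Weekly service of the foyer barograph

TASK

Do the weekly service of the chart barograph: pull its pen-lift lever fully forward so the pen stands clear of the chart, and only then wind the drum's clock clockwise by the butterfly key on top, with as many part turns as it takes, until it is fully wound and comes up against its stop. Then push the lever fully back so the pen rests on the chart again, make a time mark by pressing the black pusher fully down and letting it spring up, and take the hand away. Leave the ink jar, elephant figurine and tumbler where they stand.

Things in the scene. Friction and masses are not known exactly. Their poses are not given: they have to be found in the camera images.
- base_middle (a point): Middle of the aluminium deck, 30 mm above the table, of the fixed barograph: dark wooden base 190 mm deep (x), 340 mm wide (y). Axes: x from the instrument's front (robot side) to its back, y to its left, z up; 'front', 'right' etc. below are in this frame. Copper capsule stack under a bridge 20 mm behind and 20 mm right of here, its screw head ending 109 mm above the table.
- drum_top (a point): Centre of the top of the clock drum (radius 47 mm, upright, white ruled chart round it), 130 mm above the table, 15 mm behind and 95 mm left of base_middle.
- winding_key (a joint): Turn of the winding key, rad: 0 = run down, 4.5 = fully wound against a solid stop. Grows as the key is turned clockwise seen from above. Starts anywhere from 0.1 to 1.2. The click holds the key wherever it is let go; it takes 0.11 N m at 0 rising evenly to 0.16 N m at 4.5 to wind; turned anticlockwise it would unwind.
- key_grip (a point): Middle of the butterfly key's two wings, on the vertical axis of the drum, 157 mm above the table. The key is of brass on a stem above the middle of the drum's top. This point turns with the key: the wings lie along its x axis, 48 mm from end to end, 8 mm thick (along y), rounded discs 23 mm high; their lower edge is 16 mm above the drum's top.
- pen_lift (a joint): Pen-lift lever, rad: 0 = leaning back 17 degrees, pen on the chart; 0.6 = pulled fully forward to its stop, leaning forward 17 degrees, pen clear of the chart. Stays where it is left (friction, about 1 N at the knob). Starts between 0 and 0.06.
- lever_knob (a point): Centre of the 15 mm black ball on the end of the thin steel pen-lift lever, at the front right corner of the deck, about 93 mm above the table. It swings in the instrument's x-z plane on a radius of 48 mm about a shaft 45 mm in front of the middle and 47 mm above the table; full travel is about 28 mm towards the front.
- pen_tip (a point): Nib at the end of the thin pen arm, which runs 80 mm above the table along the front from a post 35 mm in front and 85 mm right of base_middle. The nib touches the drum's front face with the lever at 0 and stands about 28 mm in front of it at 0.6. The arm follows the lever.
- time_mark (a joint): Time-mark pusher, m: 0 = up, 0.005 = fully down (spring, 4 N at full travel; springs up when let go). It ticks the running trace; the pen must be on the chart.
- time_mark_top (a point): Centre of the top face of the round black pusher (20 mm across, in a small aluminium housing) at the back right corner of the deck, 51 mm above the table when up. It is pressed straight down.
- ink: Small amber glass ink jar with black cap, 26 mm across and 40 mm high, loose on the deck behind the capsule stack. Origin: centre of its underside. Leave it standing.
- elephant: White ceramic elephant figurine, about 150 mm long and 100 mm high, loose on the table to one side of the barograph. Origin: under its middle. Leave it alone.
- tumbler: Frosted tumbler, 76 mm across and 95 mm high, loose on the table to the other side of the barograph. Origin: centre of its underside. Leave it alone.
Not all that is in view belongs to the job. Several things have the shape of the ink; the one meant has the colours described above.

How it is judged:
By the outcome, as a careful person would: the job done as asked, in the order asked, and still so for the second after the job is handed in, with the robot touching nothing.
It also fails if it takes over 72 s, if anything falls off the work surface, if the arm or the gripper's body presses on something with over 40 N, if the wrist force passes 120 N, or if a joint passes its speed limit or range.

ROBOT

A 7-joint arm with a two-finger parallel gripper is mounted at the origin on the work surface. World frame = base frame: x ahead of the robot, y to its left, z up, the work surface at z = 0. Lengths are in m, angles in rad, forces in N, time in s.
With the tool pointing down it reaches from about 0.35 to 0.9 m from the base axis. Payload 8.1 kg.
Tool frame: the origin (TCP) lies at the very end of the fingers, on their centre line; the grasp point (between the pads) lies 19 mm behind it; z points along the fingers, y is the line along which they close (so a half turn about z gives the same grasp; the last joint's range is limited). The gripper opens to 92 mm and grips with 3 to 60 N. Pads are 19 mm wide; open, the fingers measure 130 mm over their backs; the gripper's body (75 mm by 190 mm) begins 47 mm behind the grasp point.
Start: joints at [1.073, 0.434, 0.025, 1.573, -0.012, 1.134, -0.075], TCP at [0.24, -0.577, 0.191] pointing down, gripper open.
Joint ranges: [-2.62, 2.62], [-0.44, 2.09], [-1.27, 1.32], [0.08, 2.57], [-1.32, 4.46], [0.12, 2], [-2.74, 2.74]. Speed limits (rad/s): [2.22, 2.22, 3.01, 3.01, 3.14, 3.14, 3.14].

INTERFACE

Orientations are given as a rotation vector (axis times angle).
In Python, from cell import observe, get_image, sign_off, find_in, trace, place_of gives the robot as it stands. The module is installed in compiled form; this text tells all that it offers.
- The arm moves only by the shell command python3 -m handwheel 'ROWS' [OPENING] [FORCE]. ROWS is JSON, a list of rows, each a list of 6 numbers: the shift along the tool's x, y, z each as a share of 0.02 m, from -1 to 1, then the turn, a rotation vector about the tool's x, y, z each as a share of 4 degrees, from -1 to 1. A call has 1 to 8 rows; each row shifts and turns the commanded pose from where the row before left it, along the tool's axes as they then stand; what a row does not reach is not made up. A row lasts 1/12 s, in which the tool goes at most 41.7 mm and 7.16 degrees, less where a joint would pass 70% of its speed; a pose out of reach is approached as far as the arm can. A call with a number of a shift or a turn outside -1 to 1 is refused whole. A call with a gripper value outside its range is refused whole. OPENING is the opening, from 0 (shut) to 1 (fully open), set as the call begins (- or left out, the last holds). The fingers move at their own pace and stop on an object; FORCE is the grip in N (left out, the last holds). Time passes only in rows, so rows that do not move let the fingers close. It gives the time, the measured TCP pose, the force, the opening and the grip force at its end, in the units of the state.
- observe(): the state, without advancing time (a new reading comes with each control period).
- get_image(name): name is "scene" or "top" or "wrist"; returns a dict with "image" (400x640x3 uint8, red, green, blue), "fx", "fy", "cx", "cy" (pixels), "k1" (the pictures are not rectified: a ray, as slopes to the right and down, at radius r is drawn at 1 + k1 r^2 times it, then the intrinsics apply), "position" and "orientation" of the camera in the world. Camera axes: x right, y down, z forward; pixel columns grow to the right and rows downward; lengths in m; the calibration is good to about 2 mm. A picture is of the moment at which its call begins. There is no depth.
- sign_off(): hands the job in; it is judged then, once.
Trained networks look in the newest picture that a camera, given by its name, has taken for a name from the list of things; names that differ only in an ending like _2 or _b are one class to them, and where a whole thing is asked for, a point or a joint stands for the part that bears it (a point fixed in the world has none). Each returns a list of dicts, best first, with "score" (0 to 1); they miss things now and then, are a little off and sometimes report something else, mostly with a low value. They report only what shows in the picture. A call takes as long as a camera call. They do not tell look-alikes from the thing itself.
- find_in(label, camera): "rect" ([centre column, centre row, width, height] as shares, 0 to 1, of the picture: columns of its width, rows of its height, round what is visible of it).
- trace(label, camera): "region" (400x640 bool, what is visible of it) and "rect" ([centre column, centre row, width, height] as shares, 0 to 1, of the picture: columns of its width, rows of its height, round what is visible of it).
- place_of(label, camera): "point" ([column, row] as shares, 0 to 1, of the picture: columns of its width, rows of its height: a listed point, or the origin of a listed thing).
The state is a dict: "clock": time; "joints": joint angles; "dq": joint speeds; "joint_efforts": joint torques, N m; "position": TCP position; "ee_rot": TCP orientation; "force": force on the tool from outside, world axes, zero at the start; "ft_torque": the same for the moment, N m; "width": opening from 0.0 (shut) to 1.0 (fully open); "gripper_force": force on a finger pad.
Only numpy, scipy, OpenCV 4.12 (cv2) and the standard library are available. Lean on these libraries where they do the work, as an engineer would, in place of code of your own. Each camera call takes 0.05 s, during which the arm holds its last target. There are 200 camera calls.

## Working session

There is one attempt and no reset: what is moved stays moved. The work goes in short steps, Python scripts to look and compute and a shell command to move; the robot and the scene stay as the last step left them, time stands still between calls to the robot, and variables do not carry over. Pictures are saved under pics/ and viewed, at most 10 in all, crops included, and the job is handed in when it is done.

```bash
mkdir -p pics; cat > h.py <<'E'
import numpy as np, cv2
from scipy.spatial.transform import Rotation as R
from cell import *
def cam(n): return get_image(n)
def rot(o):
    o=np.array(o,float)
    if o.shape==(3,3): return o
    return (R.from_rotvec(o) if o.size==3 else R.from_quat(o)).as_matrix()
def ray(c,u,v):
    x=np.array([(u-c['cx'])/c['fx'],(v-c['cy'])/c['fy']]); p=x.copy()
    for _ in range(20): p=x/(1+c['k1']*(p@p))
    d=rot(c['orientation'])@np.array([p[0],p[1],1]); return np.array(c['position']),d
def atz(c,u,v,z):
    o,d=ray(c,u,v); return o+d*(z-o[2])/d[2]
def proj(c,P):
    q=rot(c['orientation']).T@(np.array(P)-c['position']); p=q[:2]/q[2]; p=p*(1+c['k1']*(p@p))
    return np.array([p[0]*c['fx']+c['cx'],p[1]*c['fy']+c['cy']])
def save(c,f,crop=None,s=1):
    im=c['image'][...,::-1]
    if crop: im=im[crop[1]:crop[3],crop[0]:crop[2]]
    cv2.imwrite('pics/'+f,cv2.resize(im,None,fx=s,fy=s,interpolation=cv2.INTER_CUBIC))
E
python3 - <<'E'
from h import *
Z=dict(base_middle=.03,drum_top=.13,key_grip=.157,lever_knob=.093,pen_tip=.08,time_mark_top=.051,ink=0.03,elephant=0,tumbler=0)
ims=[]
for n in ('top','scene'):
    c=cam(n); ims.append(c['image'])
    print(n,np.round(c['position'],3),np.array(c['orientation']).shape,c['fx'],c['k1'])
    for l,z in Z.items():
        for r in place_of(l,n)[:3]:
            u,v=r['point'][0]*640,r['point'][1]*400
            print(l,round(r['score'],2),round(u),round(v),np.round(atz(c,u,v,z),3))
    save(c,n+'0.png',None,1.25)
s=observe();print(s['position'],s['ee_rot'],s['force'],s['width'])
E
```

```text
top [ 0.403 -0.011  1.246] (3,) 414.49663551102503 -0.027160008865071954
base_middle 0.65 341 208 [ 0.541 -0.071  0.03 ]
drum_top 0.91 307 204 [0.542 0.026 0.13 ]
key_grip 0.6 307 198 [0.554 0.024 0.157]
lever_knob 0.69 396 209 [ 0.524 -0.221  0.093]
pen_tip 0.43 382 183 [ 0.602 -0.188  0.08 ]
time_mark_top 0.41 382 184 [ 0.604 -0.193  0.051]
ink 0.65 202 229 [0.491 0.342 0.03 ]
ink 0.57 334 188 [ 0.602 -0.053  0.03 ]
ink 0.44 318 153 [ 0.708 -0.008  0.03 ]
elephant 0.56 200 228 [0.495 0.357 0.   ]
tumbler 0.67 449 206 [ 0.54  -0.399  0.   ]
scene [0.997 0.272 0.839] (3,) 375.52573697814836 0.02546820174596172
base_middle 0.87 311 206 [ 0.537 -0.063  0.03 ]
drum_top 0.56 338 199 [0.541 0.019 0.13 ]
key_grip 0.61 344 193 [0.537 0.029 0.157]
lever_knob 0.63 268 164 [ 0.53  -0.207  0.093]
pen_tip 0.72 343 196 [0.494 0.004 0.08 ]
time_mark_top 0.7 303 224 [ 0.606 -0.036  0.051]
time_mark_top 0.49 257 196 [ 0.607 -0.187  0.051]
ink 0.64 304 281 [0.717 0.048 0.03 ]
ink 0.63 303 230 [ 0.609 -0.036  0.03 ]
ink 0.62 288 268 [ 0.714 -0.002  0.03 ]
elephant 0.6 465 289 [0.499 0.36  0.   ]
tumbler 0.98 227 159 [ 0.531 -0.378  0.   ]
[ 0.24034875 -0.57695209  0.19105245] [ 3.08056601e+00  6.15999400e-01 -2.05477730e-05] [ 0.21819992  0.76096514 -0.37359008] 0.9987352062804791
```

View pics/scene0.png

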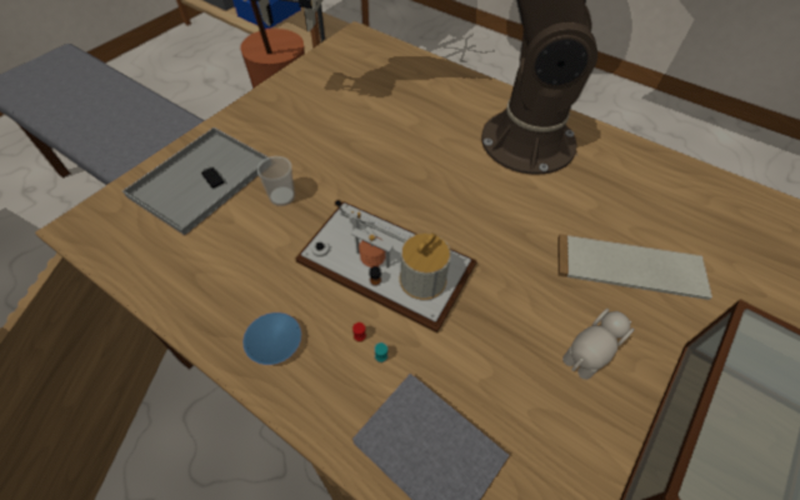

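```bash
python3 - <<'E'
from h import *
save(cam('top'),'topc.png',(260,130,440,260),4.4)
E
```

```text
(no output)
```

View pics/topc.png

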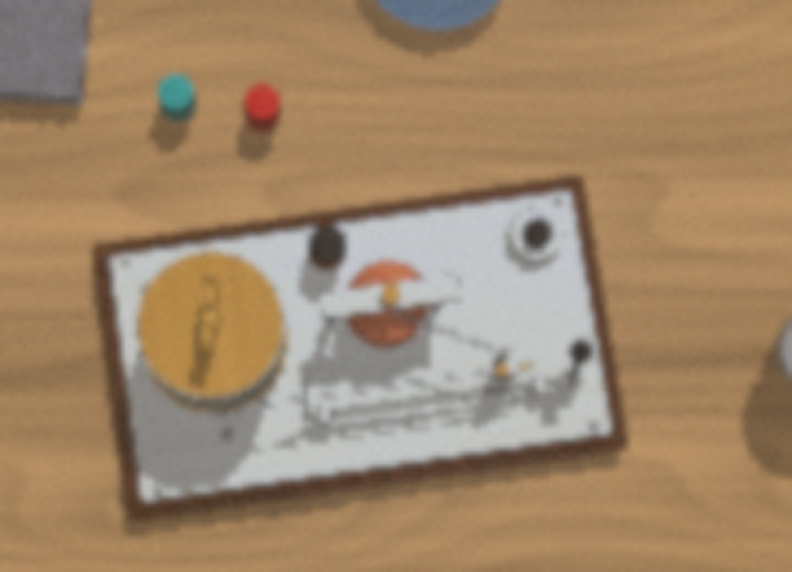

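The scene shows the barograph at about (310,205). It is turned about 7° and the robot is on its front side. Full top-view pixels for its parts: drum (308,204), knob (392,210), pusher (382,183).

There are three ink-like jars:
- **Black cap:** (334,186), on the deck behind the capsule stack. This is the ink.
- **Red:** (319,153), on the table, a decoy.
- **Teal:** (300,152), on the table, a decoy.

None of the three needs to be touched.

```bash
cat >> h.py <<'E'
def inst(b,P):  # b=(x,y,yaw)
    c,s=np.cos(b[2]),np.sin(b[2]); return np.array([b[0]+c*P[0]-s*P[1],b[1]+s*P[0]+c*P[1],P[2]])
def goal(p,ytool_deg=None,n=''):
    """print shift in tool units & turn rows for tcp target p"""
    s=observe(); T=R.from_rotvec(s['ee_rot']).as_matrix(); d=T.T@(np.array(p)-s['position'])
    a=np.degrees(np.arctan2(T[1,1],T[0,1]))
    print(n,'pos',np.round(s['position'],4),'toolshift/20mm',np.round(d/.02,2),'ytool',round(a,1), 'turn rows(+tool z)',None if ytool_deg is None else np.round((a-ytool_deg)/4,2))
E
python3 - <<'E'
from h import *
from scipy.optimize import least_squares
ct,cs=cam('top'),cam('scene')
g=lambda x,y:(260+x/4.4,130+y/4.4)
obs=[(ct,(95,170-340,.03),None)]
T=[((.095,.17,.03),g(95,245)),((.095,-.17,.03),g(580,180)),((-.095,-.17,.03),g(622,447)),((-.095,.17,.03),g(130,517)),((.015,.095,.13),g(211,327)),((.02,-.02,.109),g(391,295))]
S=[((.095,.17,.03),(437/1.25,328/1.25)),((.095,-.17,.03),(297/1.25,260/1.25)),((-.095,-.17,.03),(337/1.25,203/1.25)),((-.095,.17,.03),(476/1.25,263/1.25)),((.015,.095,.13),(426/1.25,252/1.25))]
def f(b,sets):
    return np.concatenate([proj(c,inst(b,P))-q for c,L in sets for P,q in L])
for sets in ([(ct,T)],[(cs,S)],[(ct,T),(cs,S)]):
    r=least_squares(f,[.54,-.07,.12],args=(sets,)); print(np.round(r.x,4),np.round(r.fun,1))
b=r.x
def toinst(P): 
    d=np.array(P)[:2]-b[:2];c,s=np.cos(b[2]),np.sin(b[2]); return np.round([c*d[0]+s*d[1],-s*d[0]+c*d[1]],4)
print('knob',atz(ct,*g(580,350),.093),toinst(atz(ct,*g(580,350),.093)))
print('tm',atz(ct,*g(535,235),.051),toinst(atz(ct,*g(535,235),.051)))
print('key',inst(b,(.015,.095,.157)),[atz(ct,*g(*q),.16) for q in((212,280),(197,385))])
goal(inst(b,(-.0,-.15,.2)),97+0)
print(observe()['clock'])
E
```

```text
[ 0.538  -0.0713  0.1071] [-1.4 -0.7  1.2 -1.4  2.2  1.  -1.3  1.2 -0.4 -0.5 -0.2  0.2]
[ 0.5464 -0.0664  0.1327] [ 1.6  2.1 -4.5 -0.1  2.4 -2.2  1.  -3.6 -0.5  1.9]
[ 0.5415 -0.0693  0.1185] [-2.4 -1.1 -0.  -3.2  1.7 -0.9 -1.5  0.6 -1.2 -1.4 -1.  -1.1  0.8  0.5
 -3.8 -2.8  3.6 -4.   1.1 -4.5 -0.7  0.3]
knob [ 0.52385457 -0.2091003   0.093     ] [-0.0341 -0.1367]
tm [ 0.60588175 -0.19070999  0.051     ] [ 0.0496 -0.1282]
key [0.54517774 0.02680481 0.157     ] [array([0.56610369, 0.02132789, 0.16      ]), array([0.50298929, 0.03198618, 0.16      ])]
 pos [ 0.2404 -0.5769  0.191 ] toolshift/20mm [ 21.61 -10.42  -0.45] ytool -67.4 turn rows(+tool z) -41.1
1.15
```

```bash
H="python3 -m handwheel"
$H '[[1,-0.48,-0.3,0,0,0],[1,-0.48,-0.3,0,0,0],[1,-0.48,-0.3,0,0,0],[1,-0.48,-0.3,0,0,0],[1,-0.48,-0.3,0,0,0],[1,-0.48,-0.3,0,0,0],[1,-0.48,-0.3,0,0,0],[1,-0.48,0,0,0,0]]' 0 20
$H '[[1,-0.48,0,0,0,0],[1,-0.48,0,0,0,0],[1,-0.48,0,0,0,0],[1,-0.48,0,0,0,0],[1,-0.48,0,0,0,0],[1,-0.48,0,0,0,0],[1,-0.48,0,0,0,0],[1,-0.48,0,0,0,0]]' | tail -1
$H '[[1,-0.48,0,0,0,0],[1,-0.48,0,0,0,0],[1,-0.48,0,0,0,0],[1,-0.48,0,0,0,0],[0,0,0,0,0,-1],[0,0,0,0,0,-1],[0,0,0,0,0,-1],[0,0,0,0,0,-1]]' >/dev/null
$H '[[0,0,0,0,0,-1],[0,0,0,0,0,-1],[0,0,0,0,0,-1],[0,0,0,0,0,-1],[0,0,0,0,0,-1],[0,0,0,0,0,-1],[0,0,0,0,0,-1],[0,0,0,0,0,-1]]' 
python3 - <<'E'
from h import *
goal(inst((.538,-.0713,.107),(.0,-.137,.2)),96); s=observe(); print(s['joints'],s['clock'],s['force'])
for n in('wrist',):
    c=cam(n); save(c,'w1.png',None,1.25); print(c['position'],c['k1'],proj(c,inst((.538,-.0713,.107),(-.031,-.137,.093))),proj(c,inst((.538,-.0713,.107),(.05,-.13,.051))))
    for l in('lever_knob','time_mark_top','drum_top','key_grip'): print(l,[(round(r['score'],2),np.round(np.array(r['point'])*[640,400])) for r in place_of(l,n)[:2]])
E
```

```text
clock: 1.82
position: [0.3596, -0.4441, 0.2344]
ee_rot: [3.079, 0.616, 0.002]
force: [-0.0, -0.7, 0.0]
width: 0.472
gripper_force: 0.0
gripper_force: 0.0
clock: 3.82
position: [0.5357, -0.2459, 0.233]
ee_rot: [2.561, 1.82, -0.0]
force: [0.7, 0.0, -0.4]
width: 0.004
gripper_force: 0.0
 pos [ 0.5357 -0.2459  0.233 ] toolshift/20mm [2.09 0.17 1.65] ytool -19.2 turn rows(+tool z) -28.8
[ 0.55869838  0.36861394 -0.30405394  1.58151749  0.11565584  1.2092024
 -0.10212129] 3.8167 [ 0.72705781  0.02104345 -0.36129286]
[ 0.55622294 -0.18515693  0.42840698] 0.011593106535837528 [302.11126052 159.74094766] [359.54408044 123.50888185]
lever_knob [(0.74, array([299., 156.])), (0.46, array([323.,   8.]))]
time_mark_top [(0.69, array([319.,   6.])), (0.46, array([363., 118.]))]
drum_top []
key_grip []
```

View pics/w1.png

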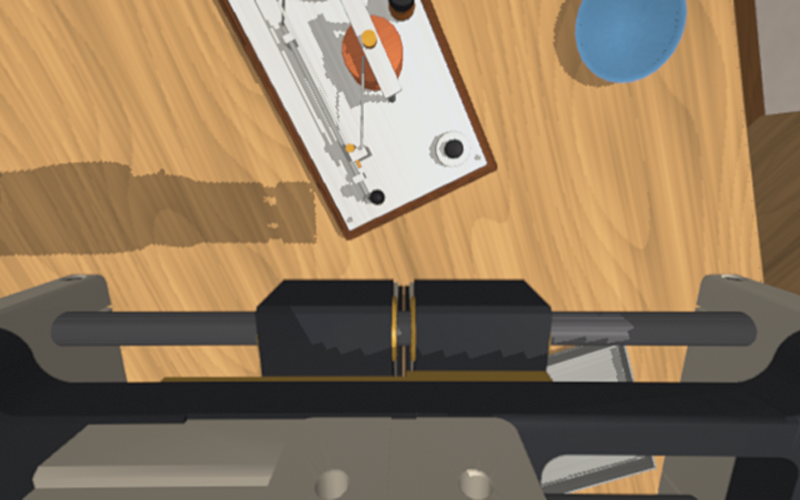

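The wrist view shows the knob at (302,158), the pusher at (362,118) and the capsule screw at (295,30), in 640-wide pixels. All are within 5 px of the prediction. I'll refine the pose from this view.

```bash
H="python3 -m handwheel"
python3 - <<'E'
from h import *
from scipy.optimize import least_squares
c=cam('wrist')
W=[((.095,-.17,.03),(495,166)),((-.095,-.17,.03),(348,239)),((.02,-.02,.109),(369,38))]
W=[(P,np.array(q)/1.25) for P,q in W]
f=lambda b:np.concatenate([proj(c,inst(b,P))-q for P,q in W])
r=least_squares(f,[.54,-.07,.1]); b=r.x; print(np.round(b,4),np.round(r.fun,1))
def toinst(P): 
    d=np.array(P)[:2]-b[:2];k,s=np.cos(b[2]),np.sin(b[2]); return np.round([k*d[0]+s*d[1],-s*d[0]+k*d[1]],4)
for n,q,z in(('knob',(377,197),.093),('tm',(453.5,148.5),.051)):
    p=atz(c,q[0]/1.25,q[1]/1.25,z); print(n,p,toinst(p))
E
$H '[[0,0,0,0,0,-1],[0,0,0,0,0,-1],[0,0,0,0,0,-1],[0,0,0,0,0,-1],[0,0,0,0,0,-1],[0,0,0,0,0,-1],[0,0,0,0,0,-1],[0,0,0,0,0,-1]]' >/dev/null
$H '[[0,0,0,0,0,-1],[0,0,0,0,0,-1],[0,0,0,0,0,-1],[0,0,0,0,0,-1],[0,0,0,0,0,-1],[0,0,0,0,0,-1],[0,0,0,0,0,-1],[0,0,0,0,0,-1]]' >/dev/null
$H '[[0,0,0,0,0,-1],[0,0,0,0,0,-1],[0,0,0,0,0,-1],[0,0,0,0,0,-1],[0,0,0,0,0,-1],[0,0,0,0,0,-1],[0,0,0,0,0,-1],[0,0,0,0,0,-1]]' >/dev/null
$H '[[0,0,0,0,0,-1],[0,0,0,0,0,-1],[0,0,0,0,0,-1],[0,0,0,0,0,-1],[0,0,0,0,0,-0.8],[0,0,0,0,0,0]]'
python3 - <<'E'
from h import *
goal((.555,-.205,.2),96.5); print(observe()['joints'])
c=cam('wrist'); save(c,'w2.png',None,1.25)
for l in('lever_knob','time_mark_top','drum_top','key_grip'): print(l,[(round(r['score'],2),np.round(np.array(r['point'])*[640,400])) for r in place_of(l,'wrist')[:2]])
E
```

```text
[ 0.5391 -0.0685  0.1103] [ 4.6  0.8 -2.8  2.6 -1.4 -1.8]
knob [ 0.52233495 -0.20824826  0.093     ] [-0.032 -0.137]
tm [ 0.60748741 -0.19153179  0.051     ] [ 0.0544 -0.1298]
clock: 6.62
position: [0.5357, -0.246, 0.2329]
ee_rot: [0.161, -3.137, 0.0]
force: [0.2, -0.1, 0.4]
width: 0.003
gripper_force: 0.0
 pos [ 0.5357 -0.246   0.2329] toolshift/20mm [-1.17  1.94  1.65] ytool 95.9 turn rows(+tool z) -0.15
[ 0.84103797  0.44384484 -0.72755652  1.5571824   0.30493397  1.25746581
  1.74048717]
lever_knob [(0.61, array([358., 180.]))]
time_mark_top []
drum_top [(0.85, array([574., 226.])), (0.31, array([452., 235.]))]
key_grip [(0.65, array([599., 235.]))]
```

View pics/w2.png

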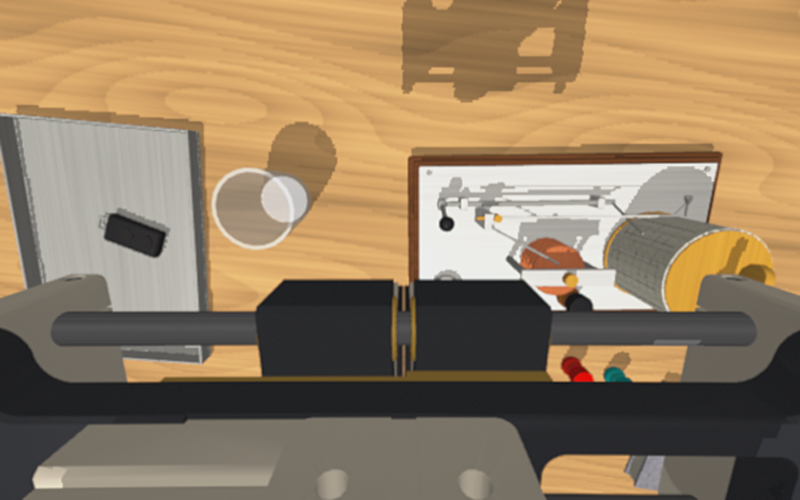

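The view from the front shows the knob at (357,178), the drum top at (575,225), and the front deck corners at (327,126) and (577,122).

```bash
python3 - <<'E'
from h import *
from scipy.optimize import least_squares
c=cam('wrist')
W=[((-.095,-.17,.03),(409,157)),((-.095,.17,.03),(721,153)),((.02,-.02,.109),(571,281))]
W=[(P,np.array(q)/1.25) for P,q in W]
f=lambda b:np.concatenate([proj(c,inst(b,P))-q for P,q in W])
r=least_squares(f,[.54,-.07,.1]); b=r.x; print(np.round(b,4),np.round(r.fun,1))
print('knob',atz(c,446/1.25,223/1.25,.093))
b=(.5390,-.070,.108)
p=inst(b,(.01,-.143,.2));print(p); goal(p,96.2); goal(inst(b,(.01,-.143,.082)))
print('knob pred',inst(b,(-.031,-.137,.093)))
E
```

```text
[ 0.5416 -0.0719  0.1104] [-2.9  0.1  5.3 -0.3 -2.2  1. ]
knob [ 0.52219759 -0.20764427  0.093     ]
[ 0.56435573 -0.21108893  0.2       ]
 pos [ 0.5358 -0.2458  0.233 ] toolshift/20mm [-1.59  1.59  1.65] ytool 95.7 turn rows(+tool z) -0.11
 pos [ 0.5358 -0.2458  0.233 ] toolshift/20mm [-1.59  1.59  7.55] ytool 95.7 turn rows(+tool z) None
knob pred [ 0.52294787 -0.20954329  0.093     ]
```

```bash
H="python3 -m handwheel"
$H '[[-0.8,0.8,0,0,0,0],[-0.8,0.8,0,0,0,0],[0,0,1,0,0,0],[0,0,1,0,0,0],[0,0,1,0,0,0],[0,0,1,0,0,0],[0,0,1,0,0,0],[0,0,0.5,0,0,0]]'
$H '[[0,0,0.5,0,0,0],[0,0,0.5,0,0,0],[0,0,0.5,0,0,0],[0,0,0,0,0,0]]'
python3 - <<'E'
from h import *
b=(.5390,-.070,.108); goal(inst(b,(-.04,-.143,.082))); print(observe()['force'])
E
```

```text
clock: 7.58
position: [0.5631, -0.2107, 0.1207]
ee_rot: [0.158, -3.135, -0.001]
force: [-1.6, -1.3, 0.4]
width: 0.004
gripper_force: 0.0
clock: 7.92
position: [0.5635, -0.2108, 0.0914]
ee_rot: [0.159, -3.136, -0.001]
force: [0.2, -0.4, -0.3]
width: 0.005
gripper_force: 0.0
 pos [ 0.5635 -0.2108  0.0914] toolshift/20mm [ 2.46 -0.04  0.47] ytool 95.8 turn rows(+tool z) None
[ 0.22890386 -0.39381105 -0.29315963]
```

```bash
H="python3 -m handwheel"
$H '[[0,0,0.45,0,0,0],[0.3,0,0,0,0,0],[0.3,0,0,0,0,0],[0.3,0,0,0,0,0],[0.3,0,0,0,0,0],[0.3,0,0,0,0,0],[0.3,0,0,0,0,0],[0,0,0,0,0,0]]'
$H '[[0.2,0,0,0,0,0],[0,0,0,0,0,0]]' | sed -n '2p;4p'
$H '[[0.2,0,0,0,0,0],[0,0,0,0,0,0]]' | sed -n '2p;4p'
python3 - <<'E'
from h import *
b=(.5390,-.070,.108); goal(inst(b,(-.042,-.143,.082)));c=cam('wrist'); save(c,'w3.png',None,1.25)
E
```

```text
clock: 8.58
position: [0.5271, -0.2151, 0.0842]
ee_rot: [0.158, -3.137, 0.001]
force: [-0.1, -0.1, -0.3]
width: 0.007
gripper_force: 0.0
position: [0.5241, -0.2151, 0.0841]
force: [0.9, 0.0, -0.2]
position: [0.5201, -0.2153, 0.0839]
force: [-0.6, -0.4, 0.9]
 pos [ 0.5201 -0.2153  0.0839] toolshift/20mm [ 0.37 -0.03  0.1 ] ytool 95.8 turn rows(+tool z) None
```

View pics/w3.png

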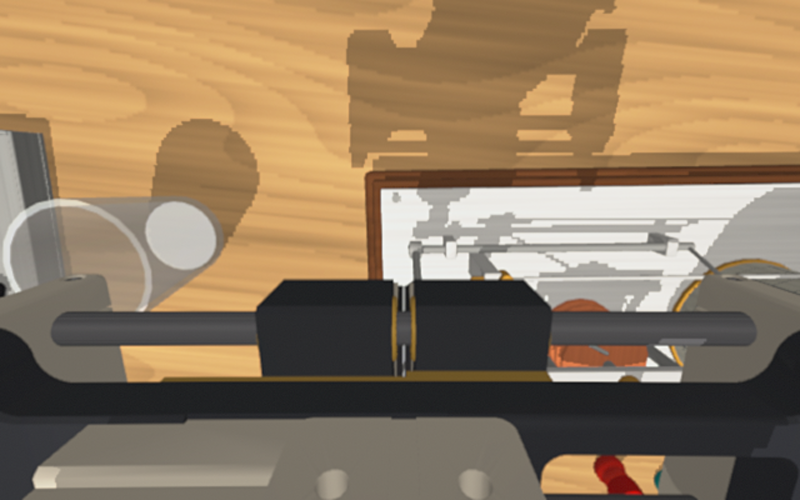

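The knob is hidden behind the finger block, and the lever stem shows at (332,208). I'll carry on in small steps and watch the force.

```bash
H="python3 -m handwheel"
for i in 1; do
$H '[[0.25,0,0,0,0,0],[0,0,0,0,0,0]]' | sed -n '2p;4p'
$H '[[0.2,0,0,0,0,0],[0,0,0,0,0,0]]' | sed -n '2p;4p'
$H '[[0.1,0,0,0,0,0],[0,0,0,0,0,0]]' | sed -n '2p;4p'
$H '[[0.1,0,0,0,0,0],[0,0,0,0,0,0]]' | sed -n '2p;4p'; done
python3 - <<'E'
from h import *
b=(.5390,-.070,.108); goal(inst(b,(-.042,-.143,.082)));c=cam('wrist')
for t in (0,.3,.6):
    a=-.297+t; print(t,proj(c,inst(b,(-.045-.048*np.sin(a),-.137,.047+.048*np.cos(a)))))
print([(round(r['score'],2),np.round(np.array(r['point'])*[640,400])) for r in place_of('lever_knob','wrist')[:2]])
E
```

```text
position: [0.5148, -0.2158, 0.0839]
force: [0.7, -1.0, 0.1]
position: [0.5109, -0.2164, 0.0839]
force: [-0.0, -0.3, -0.6]
position: [0.5093, -0.2165, 0.084]
force: [-0.8, 0.5, -0.3]
position: [0.5074, -0.2167, 0.084]
force: [0.9, -0.9, -0.4]
 pos [ 0.5074 -0.2167  0.084 ] toolshift/20mm [-0.26 -0.03  0.1 ] ytool 95.8 turn rows(+tool z) None
0 [331.64247389 251.17915832]
0.3 [331.75274817 232.99062274]
0.6 [331.66935762 211.95628916]
[]
```

```bash
H="python3 -m handwheel"
$H '[[0.1,0,0,0,0,0],[0,0,0,0,0,0]]' | sed -n '2p;4p'
$H '[[0.1,0,0,0,0,0],[0,0,0,0,0,0]]' | sed -n '2p;4p'
python3 - <<'E'
from h import *
c=cam('scene'); save(c,'s2.png',(240,130,400,250),5)
print([(round(r['score'],2),np.round(np.array(r['point'])*[640,400])) for r in place_of('lever_knob','scene')[:2]])
b=(.5390,-.070,.108)
for t in (0,.3,.6):
    a=-.297+t; print(t,proj(c,inst(b,(-.045-.048*np.sin(a),-.137,.047+.048*np.cos(a)))))
    print(proj(c,inst(b,(-.032-.028*t/.6,.095,.08))))
E
```

```text
position: [0.5054, -0.2168, 0.084]
force: [-0.3, 0.1, -0.7]
position: [0.5033, -0.2171, 0.084]
force: [-0.3, -0.6, 0.3]
[(0.64, array([268., 163.]))]
0 [269.43982567 161.5579865 ]
[347.59575117 199.80491746]
0.3 [272.34759959 157.5712178 ]
[350.10111021 195.91793349]
0.6 [275.34100693 154.73174556]
[352.56910259 192.08928136]
```

View pics/s2.png

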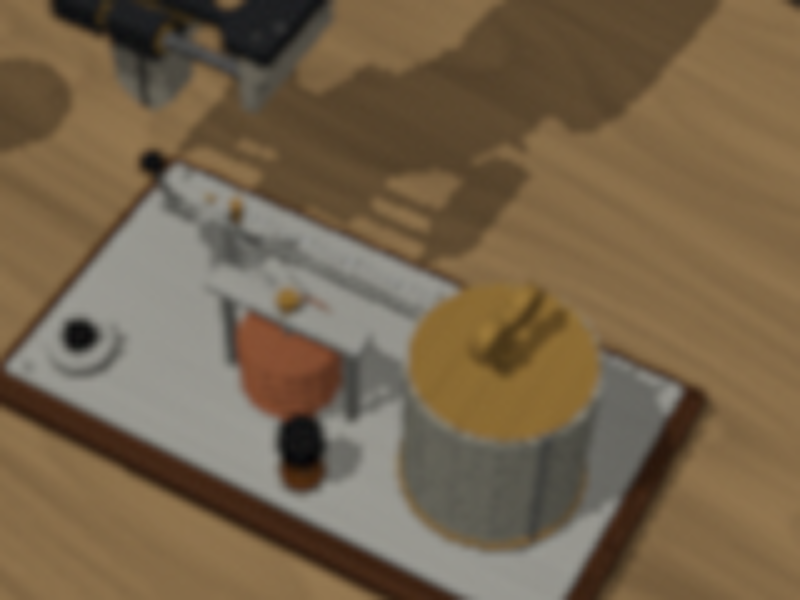

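```bash
python3 - <<'E'
from h import *
s=observe(); T=R.from_rotvec(s['ee_rot']).as_matrix(); p=np.array(s['position'])
for n in('scene','wrist'):
    c=cam(n)
    for name,o in(('tcp',(0,0,0)),('grasp',(0,0,-.019)),('body',(0,0,-.066)),('+y',(0,.019,0)),('-y',(0,-.019,0)),('+y65',(0,.065,-.05)),('+x',(.01,0,0))):
        q=proj(c,p+T@np.array(o)); print(n,name,np.round(q,1),'crop',np.round((q-[240,130])*5) if n=='scene' else np.round(q*1.25))
E
```

```text
scene tcp [272.2 158.2] crop [161. 141.]
scene grasp [271.6 153.3] crop [158. 117.]
scene body [270.1 140.6] crop [150.  53.]
scene +y [278.1 160.9] crop [191. 154.]
scene -y [266.4 155.5] crop [132. 128.]
scene +y65 [292.  154.6] crop [260. 123.]
scene +x [274.3 155.8] crop [171. 129.]
wrist tcp [323.7 224.7] crop [405. 281.]
wrist grasp [323.8 234.2] crop [405. 293.]
wrist body [324.2 268.2] crop [405. 335.]
wrist +y [350.4 224.7] crop [438. 281.]
wrist -y [297.  224.7] crop [371. 281.]
wrist +y65 [443.8 254.5] crop [555. 318.]
wrist +x [323.7 211.2] crop [405. 264.]
```

```bash
python3 - <<'E'
from h import *
a=cam('scene')['image'][120:180,245:305]; b=cam('wrist')['image'][120:400,160:460]; t=cam('top')['image'][170:230,360:430]
r=lambda i,w,h:cv2.resize(i,(w,h),interpolation=cv2.INTER_CUBIC)
im=np.vstack([np.hstack([r(a,400,300),r(t,400,300)]),np.hstack([r(b,321,300),np.zeros((300,479,3),np.uint8)])])
cv2.imwrite('pics/m.png',im[...,::-1])
E
```

```text
(no output)
```

View pics/m.png

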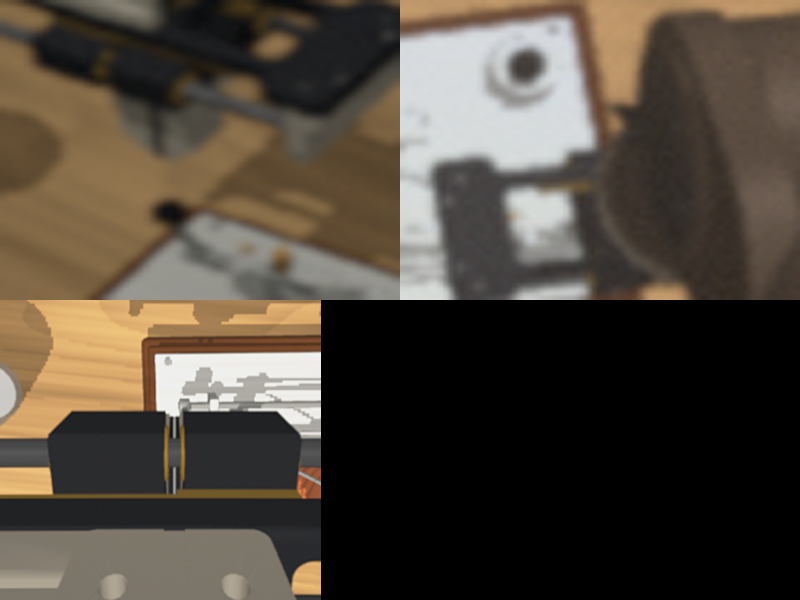

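The knob is still at lever angle 0, at scene pixel (271,162). The visible finger end is at about (270,151), higher than the TCP projection of (272,158). I'll check how far the tip really extends with an image difference after a small lift.

```bash
H="python3 -m handwheel"
python3 - <<'E'
from h import *
c=cam('scene'); np.save('a.npy',c['image'])
E
$H '[[0,0,-1,0,0,0],[0,0,-1,0,0,0],[0,0,-1,0,0,0],[0,0,-1,0,0,0],[0,0,-1,0,0,0],[0,0,0,0,0,0]]'
python3 - <<'E'
from h import *
c=cam('scene'); a=np.load('a.npy').astype(int); d=np.abs(a-c['image'].astype(int)).sum(2)
print(proj(c,observe()['position']))
np.set_printoptions(linewidth=200)
print('cols',list(range(258,286)));
for r in range(140,170): print(r,d[r,258:286])
for n in('scene','wrist'): print([(round(r['score'],2),np.round(np.array(r['point'])*[640,400],1)) for r in place_of('lever_knob',n)[:2]])
w=cam('wrist');b=(.5390,-.070,.108)
for t in (0,.3,.6):
    q=-.297+t; print(t,[proj(k,inst(b,(-.045-.048*np.sin(q),-.137,.047+.048*np.cos(q)))) for k in (c,w)])
E
```

```text
clock: 10.97
position: [0.5059, -0.2171, 0.1878]
ee_rot: [-0.159, 3.132, -0.004]
force: [-0.1, 0.4, -0.6]
width: 0.004
gripper_force: 0.0
[268.40495432 130.50646351]
cols [258, 259, 260, 261, 262, 263, 264, 265, 266, 267, 268, 269, 270, 271, 272, 273, 274, 275, 276, 277, 278, 279, 280, 281, 282, 283, 284, 285]
140 [  3   5   1  31  80 115 135 160 189 231 259 258 238 209 188 162 136 120 117 110  92  86  77  71  70  86 129 179]
141 [  4   2   0  22  65 100 106 107 127 181 219 225 228 208 171 133 116 113 123 118 110 102  96  89  87  83 102 130]
142 [  2   5   5   5  40  82 103 101 104 144 183 169 163 161 137 111 105 105 109 106  88  75  92 104  91  86  86  88]
143 [  5   3   0   2  23  57  95 101 105 146 171 136 113 112 110 106 100 106 108 100  65  33  38  63  77  83  85  87]
144 [  3   4   1   2  15  45  69  82 102 144 176 137 107 103 101 100  97 103 108 103  70  26   5  11  26  48  68  92]
145 [  4   4   4   3   8  33  56  65  71 115 165 136 105  92  89  96  93  97 101  93  54  19   4   5   2   5  23  49]
146 [  3   3   3   5   4  20  45  55  62  89 149 116  77  71  76  95  94  91  78
[... 1705 characters left out ...]
 [3 5 1 4 6 1 3 5 2 1 3 1 2 1 1 6 4 0 3 3 4 3 4 1 4 6 6 5]
164 [4 2 4 6 3 3 3 0 7 5 2 3 2 1 1 1 4 5 3 4 6 2 5 5 4 3 3 5]
165 [2 1 5 3 2 1 0 3 5 5 5 1 2 1 5 4 5 2 3 6 5 2 4 5 0 3 1 4]
166 [4 4 1 1 3 2 6 3 5 3 3 4 0 5 4 5 3 4 4 3 3 3 4 5 3 3 2 5]
167 [3 2 5 2 3 3 2 5 0 2 2 3 4 4 2 2 4 3 3 3 5 3 4 3 3 6 6 3]
168 [1 2 1 3 2 4 3 4 5 3 1 2 6 5 2 1 3 3 4 4 6 0 3 3 4 4 4 6]
169 [3 1 3 3 4 6 5 2 2 2 4 4 3 3 3 5 2 2 1 6 2 3 2 3 2 3 5 2]
[(0.55, array([270.7, 165.5]))]
[]
0 [array([269.43982567, 161.5579865 ]), array([328.69776294, 215.01450321])]
0.3 [array([272.34759959, 157.5712178 ]), array([328.71587221, 202.21818456])]
0.6 [array([275.34100693, 154.73174556]), array([328.64678109, 188.08734175])]
```

```bash
H="python3 -m handwheel"
python3 - <<'E'
from h import *
c=cam('scene'); np.save('a.npy',c['image'])
E
$H '[[0,0,0,0,0,0],[0,0,0,0,0,0],[0,0,0,0,0,0],[0,0,0,0,0,0],[0,0,0,0,0,0],[0,0,0,0,0,0],[0,0,0,0,0,0],[0,0,0,0,0,0]]' 1 | tail -2
python3 - <<'E'
from h import *
c=cam('scene');w=cam('wrist'); t=cam('top')
s=observe();p=np.array(s['position']); T=R.from_rotvec(s['ee_rot']).as_matrix()
print(s['width'],[ (np.round(proj(c,p+T@np.array([0,y,z])),1),np.round(proj(w,p+T@np.array([0,y,z])),1)) for y in(-.046,0,.046) for z in (0,-.027)])
r=lambda i,w,h:cv2.resize(i,(w,h),interpolation=cv2.INTER_CUBIC)
A=np.load('a.npy')[90:170,230:310]; B=c['image'][90:170,230:310]
im=np.vstack([np.hstack([r(A,300,300),r(B,300,300)]),r(w['image'][160:400,80:560],600,300)])
cv2.imwrite('pics/m2.png',im[...,::-1])
E
```

```text
width: 0.534
gripper_force: 0.0
0.6697589242244935 [(array([253.6, 124.2]), array([259.1, 224.9])), (array([252.3, 115.9]), array([249.8, 239. ])), (array([268.9, 130.8]), array([323.7, 224.8])), (array([267.9, 122.6]), array([323.9, 238.9])), (array([284.5, 137.6]), array([388.3, 224.8])), (array([283.9, 129.4]), array([398. , 238.9]))]
```

View pics/m2.png

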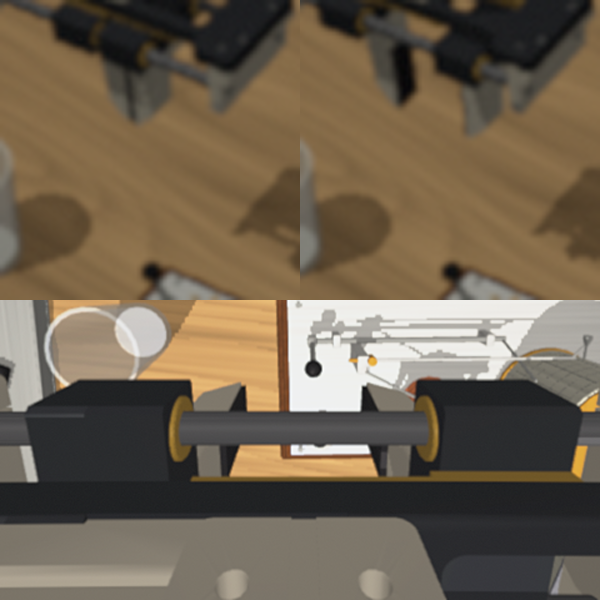

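Both views show the finger ends about 27 mm short of the reported TCP, which is why the tip passed over the knob. The knob is at wrist pixel (330,216), still at lever angle 0. I'll repeat the pull lower, at TCP z ≈ 0.057, which is safe whichever reading is right.

```bash
H="python3 -m handwheel"
$H '[[-1,0,0,0,0,0],[-1,0,0,0,0,0],[-1,0,0,0,0,0],[0,0.1,1,0,0,0],[0,0,1,0,0,0],[0,0,1,0,0,0],[0,0,1,0,0,0],[0,0,0,0,0,0]]' 0 | sed -n '2p;4p'
$H '[[0,0,1,0,0,0],[0,0,1,0,0,0],[0,0,0.5,0,0,0],[0,0,0,0,0,0]]' | sed -n '2p;4p;5p'
python3 - <<'E'
from h import *
b=(.5390,-.070,.108); goal(inst(b,(-.042,-.139,.057)))
E
```

```text
position: [0.5606, -0.2087, 0.1003]
force: [-1.0, -0.1, -0.3]
position: [0.562, -0.2089, 0.0527]
force: [-0.5, -0.9, -0.5]
width: 0.005
 pos [ 0.562  -0.2089  0.0527] toolshift/20mm [ 2.49  0.06 -0.21] ytool 95.8 turn rows(+tool z) None
```

```bash
H="python3 -m handwheel"
$H '[[0,0,-0.2,0,0,0],[0.3,0,0,0,0,0],[0.3,0,0,0,0,0],[0.3,0,0,0,0,0],[0.3,0,0,0,0,0],[0.3,0,0,0,0,0],[0.3,0,0,0,0,0],[0,0,0,0,0,0]]'| sed -n '2p;4p'
$H '[[0.2,0,0,0,0,0],[0.2,0,0,0,0,0],[0,0,0,0,0,0]]' | sed -n '2p;4p'
$H '[[0.1,0,0,0,0,0],[0,0,0,0,0,0]]' | sed -n '2p;4p'
python3 - <<'E'
from h import *
w=cam('wrist');b=(.5390,-.070,.108); goal(inst(b,(-.042,-.139,.057)))
for n in('scene','wrist'): print([(round(r['score'],2),np.round(np.array(r['point'])*[640,400],1)) for r in place_of('lever_knob',n)[:2]])
for t in (0,.3,.6):
    q=-.297+t; print(t,proj(w,inst(b,(-.045-.048*np.sin(q),-.137,.047+.048*np.cos(q)))))
E
```

```text
position: [0.5259, -0.2131, 0.0582]
force: [0.2, -0.2, 0.8]
position: [0.5185, -0.2136, 0.0578]
force: [-0.3, 0.4, 0.6]
position: [0.5171, -0.2136, 0.0578]
force: [1.0, -0.8, -0.1]
 pos [ 0.5171 -0.2136  0.0579] toolshift/20mm [0.24 0.07 0.04] ytool 95.8 turn rows(+tool z) None
[(0.51, array([268.3, 162.5]))]
[(0.97, array([331.2, 212. ]))]
0 [329.71993872 253.77313389]
0.3 [329.78694157 232.65150676]
0.6 [329.67412137 208.10158776]
```

```bash
H="python3 -m handwheel"
$H '[[0.1,0,0,0,0,0],[0,0,0,0,0,0]]' | sed -n '2p;4p'
$H '[[0.1,0,0,0,0,0],[0,0,0,0,0,0]]' | sed -n '2p;4p'
$H '[[0.1,0,0,0,0,0],[0,0,0,0,0,0]]' | sed -n '2p;4p'
python3 - <<'E'
from h import *
w=cam('wrist');b=(.5390,-.070,.108)
print([(round(r['score'],2),np.round(np.array(r['point'])*[640,400],1)) for r in place_of('lever_knob','wrist')[:2]])
for t in (.5,.6):
    q=-.297+t; print(t,proj(w,inst(b,(-.045-.048*np.sin(q),-.137,.047+.048*np.cos(q)))))
E
```

```text
position: [0.5152, -0.2137, 0.0579]
force: [1.4, -0.3, 0.2]
position: [0.5142, -0.2138, 0.0583]
force: [4.0, -0.1, -0.9]
position: [0.5135, -0.214, 0.0587]
force: [6.4, -0.6, -0.3]
[(0.77, array([333.3, 211.6]))]
0.5 [329.67494164 222.07856289]
0.6 [329.62313658 213.83063468]
```

Stop reached: 6.4 N of resistance, and the knob image matches angle 0.6. Next I'll back off, lift and go to a viewpoint near the key.

```bash
H="python3 -m handwheel"
$H '[[-0.6,0,0,0,0,0],[-0.4,0,-0.5,0,0,0],[0,0,-1,0,0,0],[0,0,-1,0,0,0],[0,0,-1,0,0,0],[0,0,-1,0,0,0],[0,0,-1,0,0,0],[0,0,-1,0,0,0]]' 0.55| sed -n '2p;4p'
$H '[[-1,1,-0.8,0,0,0],[-1,1,0,0,0,0],[-1,1,0,0,0,0],[-1,1,0,0,0,0],[0,1,0,0,0,0],[0,1,0,0,0,0],[0,1,0,0,0,0],[0,1,0,0,0,0]]' | sed -n '2p;4p'
$H '[[0,1,0,0,0,0],[0,1,0,0,0,0],[0,1,0,0,0,0],[0,0.8,0,0,0,0],[0,0,0,0,0,0],[0,0,0,0,0,0]]' | sed -n '1,5p'
python3 - <<'E'
from h import *
b=(.5390,-.070,.108);w=cam('wrist');t=cam('top')
goal(inst(b,(.015,.095,.19)),95.8)
print('key',proj(w,inst(b,(.015,.095,.157))),'drum',proj(w,inst(b,(.015,.095,.13))))
for l in('lever_knob','key_grip','drum_top'): print(l,[(round(r['score'],2),np.round(np.array(r['point'])*[640,400],1)) for r in place_of(l,'wrist')[:2]])
tr=trace('winding_key','wrist'); print([(r['score'],r['region'].sum()) for r in tr])
im=w['image'].copy(); 
if tr: im[tr[0]['region']^cv2.erode(tr[0]['region'].astype(np.uint8),np.ones((3,3))).astype(bool)]=(255,0,255)
cv2.imwrite('pics/w5.png',cv2.resize(im[...,::-1],(800,500)))
print(observe()['joints'])
E
```

```text
position: [0.5304, -0.2121, 0.1888]
force: [0.2, -0.1, 0.0]
position: [0.5938, -0.0441, 0.2036]
force: [0.2, -0.0, -0.5]
clock: 16.7
position: [0.5864, 0.0312, 0.2039]
ee_rot: [0.162, -3.137, 0.001]
force: [1.0, -0.3, -0.5]
width: 0.546
 pos [0.5869 0.0293 0.2037] toolshift/20mm [2.16 0.06 0.69] ytool 95.8 turn rows(+tool z) -0.01
key [322.70267337 157.64985026] drum [322.69514364 154.82158181]
lever_knob []
key_grip [(0.97, array([320. , 156.3]))]
drum_top [(0.89, array([322.9, 155.6]))]
[(0.97, np.int64(644))]
[ 0.38576823  0.47534487 -0.76824788  1.60224662  0.34762572  1.20634682
  1.21808734]
```

View pics/w5.png

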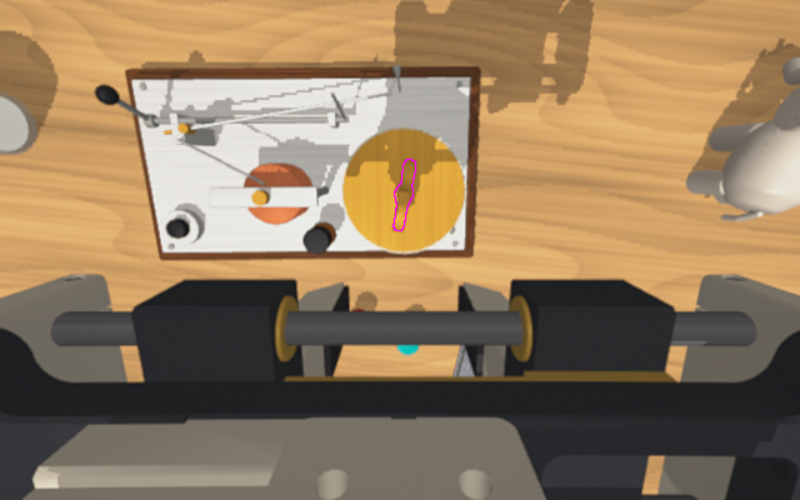

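The wrist view shows the lever forward with its knob at (86,76), and the pen off the drum. The key is traced from (327,128) to (319,185) and is centred on the drum.

```bash
python3 - <<'E'
from h import *
w=cam('wrist'); trace('winding_key','wrist')
tr=trace('winding_key','wrist')[0]['region']; v,u=np.nonzero(tr)
P=np.array([atz(w,a,c,.160)[:2] for a,c in zip(u,v)]); m=P.mean(0); e=np.linalg.svd(P-m,full_matrices=False)[2][0]
a=np.degrees(np.arctan2(e[1],e[0])); print('centre',m,'wing angle',a, 'len',np.ptp((P-m)@e))
g=atz(w,320,156.3,.157); d=atz(w,322.9,155.6,.13); print(g,d)
for y in (a+90,a-90,a+270): 
    goal((.5445,.0265,.17),y)
E
```

```text
centre [0.54189035 0.02608669] wing angle -4.051397546030156 len 0.04790098683326476
[0.54348096 0.02219831 0.157     ] [0.545073   0.02481112 0.13      ]
 pos [0.5871 0.0302 0.204 ] toolshift/20mm [2.14 0.03 1.7 ] ytool 95.8 turn rows(+tool z) 2.46
 pos [0.5871 0.0302 0.204 ] toolshift/20mm [2.14 0.03 1.7 ] ytool 95.8 turn rows(+tool z) 47.46
 pos [0.5871 0.0302 0.204 ] toolshift/20mm [2.14 0.03 1.7 ] ytool 95.8 turn rows(+tool z) -42.54
```

```bash
H="python3 -m handwheel"
$H '[[0,0,0,0,0,0.8],[0,0,0,0,0,0.8],[0,0,0,0,0,0.85],[1,-0.13,0,0,0,0],[1,-0.13,0,0,0,0],[0.16,-0.13,0,0,0,0],[0,0,0,0,0,0]]' | sed -n '2p;4p'
$H '[[0,0,1,0,0,0],[0,0,1,0,0,0],[0,0,1,0,0,0],[0,0,0.5,0,0,0],[0,0,0.2,0,0,0],[0,0,0,0,0,0],[0,0,0,0,0,0]]' | sed -n '2p;4p'
$H '[[0,0,0.2,0,0,0],[0,0,0.2,0,0,0],[0,0,0,0,0,0]]' | sed -n '2p;4p'
python3 - <<'E'
from h import *
goal((.5435,.0255,.11),86)
c=cam('scene'); print(proj(c,(.5435,.0255,.138)))
E
```

```text
position: [0.5426, 0.0252, 0.2043]
force: [0.9, -0.7, -0.2]
position: [0.5441, 0.0262, 0.1307]
force: [0.1, -0.4, 1.6]
position: [0.5433, 0.0258, 0.1218]
force: [-0.8, -1.3, -0.2]
 pos [0.5433 0.0258 0.1218] toolshift/20mm [-0.01 -0.02  0.59] ytool 86.0 turn rows(+tool z) 0.0
[340.3015603  199.11003551]
```

```bash
H="python3 -m handwheel"
$H '[[0,0,0.2,0,0,0],[0,0,0,0,0,0]]' | sed -n '2p;4p'
$H '[[0,0,0.2,0,0,0],[0,0,0,0,0,0]]' | sed -n '2p;4p'
$H '[[0,0,0,0,0,0],[0,0,0,0,0,0],[0,0,0,0,0,0],[0,0,0,0,0,0],[0,0,0,0,0,0],[0,0,0,0,0,0]]' 0 30
python3 - <<'E'
from h import *
s=observe();print(s['width']*92,s['gripper_force'],s['force'],s['ft_torque'],s['joints'][6])
E
```

```text
position: [0.5432, 0.0258, 0.1176]
force: [-0.3, -0.6, 0.0]
position: [0.5431, 0.0258, 0.1134]
force: [-0.7, -1.6, -0.5]
clock: 19.45
position: [0.5434, 0.0259, 0.1141]
ee_rot: [0.109, 3.14, -0.0]
force: [-1.2, 0.2, 0.6]
width: 0.164
gripper_force: 0.0
15.133587243426806 0.0 [-1.18186429  0.17171925  0.6436996 ] [ 0.12795445 -0.13289872 -0.01483701] 1.0017844407524064
```

Still closing. I'll let it finish, then start to turn.

```bash
H="python3 -m handwheel"
$H '[[0,0,0,0,0,0],[0,0,0,0,0,0],[0,0,0,0,0,0],[0,0,0,0,0,0]]' | tail -3
$H '[[0,0,0,0,0,0.5],[0,0,0,0,0,0.5],[0,0,0,0,0,1],[0,0,0,0,0,0]]'
python3 - <<'E'
from h import *
s=observe();print(s['width']*92,s['gripper_force'],s['force'],s['ft_torque'],s['joints'][6])
E
```

```text
force: [-0.2, 4.4, -0.5]
width: 0.081
gripper_force: 30.0
clock: 20.12
position: [0.5435, 0.027, 0.1141]
ee_rot: [0.332, 3.124, 0.002]
force: [0.8, 6.7, -1.2]
width: 0.087
gripper_force: 30.0
7.989928715916012 29.999676207080483 [ 0.76423689  6.70460415 -1.24255565] [ 1.29565612 -0.31840713  0.00650907] 0.8780410069115704
```

```bash
H="python3 -m handwheel"
$H '[[0,0.08,0,0,0,1],[0,0,0,0,0,1],[0,0,0,0,0,1],[0,0,0,0,0,1],[0,0,0,0,0,1],[0,0,0,0,0,1],[0,0,0,0,0,1],[0,0,0,0,0,1]]' | sed -n '2,6p'
python3 - <<'E'
from h import *
goal((.5435,.0275,.114)); s=observe();print(s['width']*92,s['gripper_force'],s['force'],s['ft_torque'],s['joints'])
w=cam('wrist')
for n in('wrist','scene'):print(n,[(round(r['score'],2),np.round(np.array(r['point'])*[640,400],1)) for r in place_of('key_grip',n)[:2]])
E
```

```text
position: [0.5437, 0.0273, 0.1141]
ee_rot: [1.179, 2.912, -0.001]
force: [0.0, 2.4, 0.2]
width: 0.081
gripper_force: 30.0
 pos [0.5437 0.0273 0.1141] toolshift/20mm [0.01 0.   0.01] ytool 45.9 turn rows(+tool z) None
7.495364336751735 29.99805746600032 [0.03470333 2.43621901 0.23521367] [ 0.50470374 -0.0952606   0.18680376] [ 0.25118713  0.44369877 -0.54067177  1.83202162  0.27746157  0.94142584
  0.38988063]
wrist [(0.77, array([322.3, 249. ]))]
scene [(0.49, array([343.2, 196.4]))]
```

```bash
H="python3 -m handwheel"; cat > t.py <<'E'
from h import *
s=observe(); T=R.from_rotvec(s['ee_rot']).as_matrix(); print('t',round(s['clock'],2),'yt',round(np.degrees(np.arctan2(T[1,1],T[0,1])),1),'w',round(s['width']*92,1),'F',np.round(s['force'],1),'Tz',round(s['ft_torque'][2],3),'p',np.round(s['position'],4),'q',np.round(s['joints'],2))
E
for k in 1; do
$H '[[0,0,0,0,0,1],[0,0,0,0,0,1],[0,0,0,0,0,1],[0,0,0,0,0,1],[0,0,0,0,0,1],[0,0,0,0,0,1],[0,0,0,0,0,1],[0,0,0,0,0,1]]' >/dev/null; python3 t.py
$H '[[0,0,0,0,0,1],[0,0,0,0,0,1],[0,0,0,0,0,1],[0,0,0,0,0,1],[0,0,0,0,0,1],[0,0,0,0,0,1],[0,0,0,0,0,1],[0,0,0,0,0,1]]' >/dev/null; python3 t.py
$H '[[0,0,0,0,0,1],[0,0,0,0,0,1],[0,0,0,0,0,1],[0,0,0,0,0,1],[0,0,0,0,0,1],[0,0,0,0,0,1],[0,0,0,0,0,1],[0,0,0,0,0,1]]' >/dev/null; python3 t.py; done
```

```text
t 21.6 yt 14.0 w 7.9 F [ 1.3  2.2 -1.2] Tz 0.137 p [0.544  0.0275 0.1141] q [ 0.16  0.42 -0.41  1.84  0.2   0.92 -0.1 ]
t 22.27 yt -18.0 w 7.6 F [ 2.6  2.4 -1.5] Tz 0.148 p [0.5444 0.0275 0.1141] q [ 0.06  0.4  -0.28  1.85  0.14  0.91 -0.59]
t 22.93 yt -50.0 w 7.3 F [ 3.8  1.2 -2.9] Tz 0.131 p [0.5447 0.0273 0.1141] q [-0.04  0.39 -0.15  1.86  0.07  0.9  -1.09]
```

```bash
H="python3 -m handwheel"
$H '[[0,0,0,0,0,1],[0,0,0,0,0,1],[0,0,0,0,0,1],[0,0,0,0,0,1],[0,0,0,0,0,1],[0,0,0,0,0,1],[0,0,0,0,0,1],[0,0,0,0,0,1]]' >/dev/null; python3 t.py
$H '[[0,0,0,0,0,1],[0,0,0,0,0,1],[0,0,0,0,0,1],[0,0,0,0,0,1]]' >/dev/null; python3 t.py
```

```text
t 23.6 yt -82.0 w 7.7 F [ 5.1  0.1 -3.3] Tz 0.113 p [0.5449 0.0269 0.1141] q [-0.14  0.39 -0.02  1.86  0.01  0.89 -1.59]
t 23.93 yt -98.0 w 7.9 F [ 4.8  0.  -3.3] Tz 0.123 p [0.5449 0.0267 0.1141] q [-0.18  0.38  0.05  1.87 -0.02  0.89 -1.84]
```

```bash
H="python3 -m handwheel"
$H '[[0,0,0,0,0,1],[0,0,0,0,0,1],[0,0,0,0,0,0]]' >/dev/null; python3 t.py
$H '[[0,0,0,0,0,1],[0,0,0,0,0,1],[0,0,0,0,0,0]]' >/dev/null; python3 t.py
```

```text
t 24.18 yt -106.0 w 7.8 F [ 5.2 -1.7 -3. ] Tz -0.033 p [0.5448 0.0267 0.1141] q [-0.21  0.38  0.08  1.87 -0.04  0.89 -1.96]
t 24.43 yt -114.0 w 7.8 F [ 5.3 -1.4 -2.1] Tz 0.018 p [0.5448 0.0266 0.1141] q [-0.23  0.38  0.11  1.87 -0.05  0.89 -2.08]
```

```bash
H="python3 -m handwheel"
$H '[[0,0,0,0,0,1],[0,0,0,0,0,1],[0,0,0,0,0,1]]' >/dev/null; python3 t.py
$H '[[0,0,0,0,0,0.7],[0,0,0,0,0,0.7],[0,0,0,0,0,0.7]]' >/dev/null; python3 t.py
$H '[[0,0,0,0,0,0.7],[0,0,0,0,0,0.7],[0,0,0,0,0,0.7]]' >/dev/null; python3 t.py
```

```text
t 24.68 yt -125.9 w 8.1 F [ 5.1 -1.9 -3. ] Tz 0.189 p [0.5447 0.0264 0.1141] q [-0.27  0.38  0.16  1.88 -0.08  0.89 -2.27]
t 24.93 yt -134.3 w 7.5 F [ 5.7 -3.  -3.5] Tz 0.144 p [0.5447 0.0263 0.1141] q [-0.3   0.38  0.2   1.88 -0.09  0.89 -2.4 ]
t 25.18 yt -142.7 w 7.4 F [ 4.1 -2.4 -2.8] Tz 0.18 p [0.5446 0.0263 0.1141] q [-0.32  0.39  0.23  1.88 -0.11  0.89 -2.53]
```

```bash
H="python3 -m handwheel"
$H '[[0,0,0,0,0,0.7],[0,0,0,0,0,0.7]]' >/dev/null; python3 t.py
$H '[[0,0,0,0,0,0.6]]' >/dev/null; python3 t.py
```

```text
t 25.35 yt -148.3 w 7.8 F [ 4.  -3.  -2.5] Tz 0.162 p [0.5445 0.0263 0.1141] q [-0.34  0.39  0.26  1.88 -0.12  0.89 -2.61]
t 25.43 yt -150.7 w 7.5 F [ 4.2 -2.5 -3.3] Tz 0.107 p [0.5445 0.0263 0.1141] q [-0.35  0.39  0.27  1.88 -0.13  0.89 -2.65]
```

Not at the stop yet, and joint 7 is near its limit. I'll open wide, turn back 180° in place and take a new grip.

```bash
H="python3 -m handwheel"
$H '[[0,0,0,0,0,0],[0,0,0,0,0,0],[0,0,0,0,0,0],[0,0,0,0,0,0],[0,0,0,0,0,0],[0,0,0,0,0,0],[0,0,0,0,0,0],[0,0,0,0,0,0]]' 0.75 | tail -3
$H '[[0,0,0,0,0,0],[0,0,0,0,0,0],[0,0,0,0,0,-0.5],[0,0,0,0,0,-0.5],[0,0,0,0,0,-1],[0,0,0,0,0,-1],[0,0,0,0,0,-1],[0,0,0,0,0,-1]]' | tail -3; python3 t.py
$H '[[0,0,0,0,0,-1],[0,0,0,0,0,-1],[0,0,0,0,0,-1],[0,0,0,0,0,-1],[0,0,0,0,0,-1],[0,0,0,0,0,-1],[0,0,0,0,0,-1],[0,0,0,0,0,-1]]' >/dev/null
$H '[[0,0,0,0,0,-1],[0,0,0,0,0,-1],[0,0,0,0,0,-1],[0,0,0,0,0,-1],[0,0,0,0,0,-1],[0,0,0,0,0,-1],[0,0,0,0,0,-1],[0,0,0,0,0,-1]]' >/dev/null
$H '[[0,0,0,0,0,-1],[0,0,0,0,0,-1],[0,0,0,0,0,-1],[0,0,0,0,0,-1],[0,0,0,0,0,-1],[0,0,0,0,0,-1],[0,0,0,0,0,-1],[0,0,0,0,0,-1]]' >/dev/null
$H '[[0,0,0,0,0,-1],[0,0,0,0,0,-1],[0,0,0,0,0,-1],[0,0,0,0,0,-1],[0,0,0,0,0,-1],[0,0,0,0,0,-1],[0,0,0,0,0,-1],[0,0,0,0,0,-1]]' >/dev/null
$H '[[0,0,0,0,0,-1],[0,0,0,0,0,-1],[0,0,0,0,0,-1],[0,0,0,0,0,-1],[0,0,0,0,0,-1],[0,0,0,0,0,-1],[0,0,0,0,0,-1],[0,0,0,0,0,0]]' >/dev/null; python3 t.py
```

```text
force: [0.2, -0.1, -0.1]
width: 0.616
gripper_force: 0.0
force: [-0.0, 0.2, -1.1]
width: 0.749
gripper_force: 0.0
t 26.77 yt -130.6 w 68.9 F [-0.   0.2 -1.1] Tz 0.027 p [0.5437 0.0275 0.114 ] q [-0.29  0.38  0.19  1.88 -0.09  0.89 -2.34]
t 30.1 yt 25.4 w 69.1 F [ 0.4  0.4 -0.8] Tz -0.026 p [0.5437 0.0273 0.114 ] q [ 0.19  0.43 -0.45  1.84  0.23  0.93  0.08]
```

```bash
H="python3 -m handwheel"
$H '[[0,0,0,0,0,-0.8],[0,0,0,0,0,0],[0,0,0,0,0,0],[0,0,0,0,0,0],[0,0,0,0,0,0],[0,0,0,0,0,0],[0,0,0,0,0,0],[0,0,0,0,0,0]]' 0 40 | tail -3
$H '[[0,0,0,0,0,0],[0,0,0,0,0,0],[0,0,0,0,0,0],[0,0,0,0,0,0],[0,0,0,0,0,0],[0,0,0,0,0,0],[0,0,0,0,0,0]]' | tail -3;python3 t.py
$H '[[0,0,0,0,0,0.5],[0,0,0,0,0,0.5]]' >/dev/null; python3 t.py
$H '[[0,0,0,0,0,0.5],[0,0,0,0,0,0.5]]' >/dev/null; python3 t.py
$H '[[0,0,0,0,0,0.5],[0,0,0,0,0,0.5]]' >/dev/null; python3 t.py
```

```text
force: [1.1, 0.2, 0.5]
width: 0.221
gripper_force: 0.0
force: [0.9, 0.6, -0.6]
width: 0.084
gripper_force: 40.0
t 31.35 yt 28.4 w 7.7 F [ 0.9  0.6 -0.6] Tz 0.157 p [0.5438 0.0276 0.114 ] q [ 0.2   0.43 -0.46  1.84  0.24  0.93  0.12]
t 31.52 yt 24.3 w 7.8 F [ 0.5  0.5 -1.2] Tz 0.147 p [0.5439 0.0276 0.1141] q [ 0.18  0.43 -0.45  1.84  0.23  0.93  0.06]
t 31.68 yt 20.3 w 7.8 F [ 0.6  0.2 -1.7] Tz 0.143 p [0.5439 0.0276 0.114 ] q [ 0.17  0.42 -0.43  1.84  0.22  0.92 -0.  ]
t 31.85 yt 16.3 w 8.1 F [ 0.8  0.3 -1. ] Tz 0.478 p [0.5439 0.0276 0.114 ] q [ 0.16  0.42 -0.41  1.84  0.21  0.92 -0.06]
```

```bash
H="python3 -m handwheel"
$H '[[0,0,0,0,0,0.3],[0,0,0,0,0,0]]' >/dev/null; python3 t.py
$H '[[0,0,0,0,0,0.3],[0,0,0,0,0,0]]' >/dev/null; python3 t.py
$H '[[0,0,0,0,0,0],[0,0,0,0,0,0]]' >/dev/null; python3 t.py
```

```text
t 32.02 yt 15.2 w 7.6 F [ 2.4  0.7 -2.2] Tz 0.581 p [0.544  0.0276 0.1141] q [ 0.16  0.42 -0.41  1.84  0.21  0.92 -0.08]
t 32.18 yt 14.0 w 8.5 F [ 2.6  1.9 -1.7] Tz 0.656 p [0.5439 0.0276 0.1141] q [ 0.15  0.42 -0.41  1.84  0.2   0.92 -0.1 ]
t 32.35 yt 14.1 w 8.0 F [ 3.   0.4 -2.9] Tz 0.657 p [0.5439 0.0276 0.1141] q [ 0.15  0.42 -0.41  1.84  0.2   0.92 -0.1 ]
```

Torque stays at 0.66 N m when static, so the clock is fully wound against its stop. I'll release and go to the front of the lever knob.

```bash
H="python3 -m handwheel"
$H '[[0,0,0,0,0,0],[0,0,0,0,0,0],[0,0,0,0,0,0],[0,0,0,0,0,0],[0,0,0,0,0,0],[0,0,-0.5,0,0,0],[0,0,-1,0,0,0],[0,0,-1,0,0,0]]' 0.5 | sed -n '2p;4p;5p'
$H '[[0,0,-1,0,0,0],[0,0,-1,0,0,0],[0,0,0,0,0,1],[0,0,0,0,0,1],[-0.97,-0.5,0,0,0,0],[-0.97,-0.5,0,0,0,0],[-0.97,-0.5,0,0,0,0],[-0.97,-0.5,0,0,0,0]]' 0 | sed -n '2p;4p'
$H '[[-0.97,-0.5,0,0,0,0],[-0.97,-0.5,0,0,0,0],[-0.97,-0.5,0,0,0,0],[-0.97,-0.5,0,0,0,0],[-0.97,-0.5,0,0,0,0],[-0.97,-0.5,0,0,0,0],[-0.97,-0.5,0,0,0,0],[0,0,0,0,0,0]]'  | sed -n '2p;4p'
python3 - <<'E'
from h import *
b=(.5390,-.070,.108); goal(inst(b,(-.105,-.137,.057)),6.2); w=cam('wrist')
for l in ('lever_knob','time_mark_top'): print(l,[(round(r['score'],2),np.round(np.array(r['point'])*[640,400],1)) for r in place_of(l,'wrist')[:2]])
q=.303;print(proj(w,inst(b,(-.045-.048*np.sin(q),-.137,.047+.048*np.cos(q)))))
E
python3 t.py
```

```text
position: [0.543, 0.0275, 0.1647]
force: [0.4, 0.5, -0.0]
width: 0.496
position: [0.5117, -0.0545, 0.2048]
force: [-0.5, -0.8, -0.2]
position: [0.4548, -0.2009, 0.2047]
force: [0.1, -1.3, 0.1]
 pos [ 0.4548 -0.2009  0.2047] toolshift/20mm [-0.79 -0.35  7.39] ytool 5.7 turn rows(+tool z) -0.13
lever_knob [(0.84, array([359.1, 201.9]))]
time_mark_top [(0.49, array([450.4, 187.5]))]
[359.24775086 203.24015126]
t 34.5 yt 6.0 w 0.4 F [-0.2  1.3  0. ] Tz 0.005 p [ 0.4569 -0.1957  0.2046] q [ 0.54  0.24 -0.29  1.84  0.08  1.08  0.32]
```

```bash
H="python3 -m handwheel"
$H '[[0,0,0.5,0,0,0],[0,0,0,0,0,0]]' | sed -n '2p;4p'
python3 - <<'E'
from h import *
b=(.5390,-.070,.108); goal(inst(b,(-.105,-.137,.057)),6.2)
E
```

```text
position: [0.4563, -0.1949, 0.1926]
force: [-0.6, -0.5, -0.7]
 pos [ 0.4563 -0.1949  0.1926] toolshift/20mm [-1.09 -0.46  6.78] ytool 6.1 turn rows(+tool z) -0.02
```

```bash
H="python3 -m handwheel"
$H '[[-0.6,-0.25,0,0,0,0],[-0.5,-0.2,0,0,0,0],[0,0,1,0,0,0],[0,0,1,0,0,0],[0,0,1,0,0,0],[0,0,1,0,0,0],[0,0,1,0,0,0],[0,0,0,0,0,0]]' | sed -n '2p;4p'
$H '[[0,0,1,0,0,0],[0,0,0.6,0,0,0],[0,0,0,0,0,0]]' | sed -n '2p;4p'
python3 - <<'E'
from h import *
b=(.5390,-.070,.108); goal(inst(b,(-.058,-.137,.057)),6.2); goal(inst(b,(-.031-.0265,-.137,.057)))
E
```

```text
position: [0.4476, -0.2182, 0.0907]
force: [-1.6, 0.3, -0.5]
position: [0.449, -0.2187, 0.0608]
force: [-0.2, 0.3, -0.9]
 pos [ 0.449  -0.2187  0.0608] toolshift/20mm [0.06 2.38 0.19] ytool 6.0 turn rows(+tool z) -0.04
 pos [ 0.449  -0.2187  0.0608] toolshift/20mm [0.06 2.4  0.19] ytool 6.0 turn rows(+tool z) None
```

```bash
H="python3 -m handwheel"
$H '[[0.03,0,0.15,0,0,0],[0,0.35,0,0,0,0],[0,0.35,0,0,0,0],[0,0.35,0,0,0,0],[0,0.35,0,0,0,0],[0,0.35,0,0,0,0],[0,0.35,0,0,0,0],[0,0,0,0,0,0]]' | sed -n '2p;4p'
$H '[[0,0.1,0,0,0,0],[0,0,0,0,0,0]]' | sed -n '2p;4p'
$H '[[0,0.1,0,0,0,0],[0,0,0,0,0,0]]' | sed -n '2p;4p'
$H '[[0,0.1,0,0,0,0],[0,0,0,0,0,0]]' | sed -n '2p;4p'
python3 - <<'E'
from h import *
w=cam('wrist');b=(.5390,-.070,.108)
print([(round(r['score'],2),np.round(np.array(r['point'])*[640,400],1)) for r in place_of('lever_knob','wrist')[:2]])
for t in (0,.6):
    q=-.297+t; print(t,proj(w,inst(b,(-.045-.048*np.sin(q),-.137,.047+.048*np.cos(q)))))
E
```

```text
position: [0.4942, -0.2141, 0.0607]
force: [-4.5, 0.7, 17.6]
position: [0.4957, -0.214, 0.0609]
force: [-3.6, 1.6, 19.0]
position: [0.498, -0.2138, 0.0612]
force: [-3.9, 1.4, 21.2]
position: [0.5005, -0.2136, 0.0615]
force: [-4.4, 2.3, 21.0]
[(0.42, array([400.2,  17. ]))]
0 [362.77783912 235.79608121]
0.6 [315.77611595 235.90893338]
```

There's a 20 N upward force, so the tapered finger back is riding on the ball. I'll back off, look at the lever, and push lower.

```bash
H="python3 -m handwheel"
$H '[[0,-0.5,0,0,0,0],[0,-1,0,0,0,0],[0,-1,0,0,0,0],[0,0,0,0,0,0],[0,0,0,0,0,0]]' | sed -n '2p;4p'
python3 - <<'E'
from h import *
w=cam('wrist');s=cam('scene');b=(.5390,-.070,.108)
for n in('wrist','scene','top'):print([(round(r['score'],2),np.round(np.array(r['point'])*[640,400],1)) for r in place_of('lever_knob',n)[:2]])
for t in (0,.3,.6):
    q=-.297+t; print(t,[proj(c,inst(b,(-.045-.048*np.sin(q),-.137,.047+.048*np.cos(q)))) for c in (w,s)])
E
python3 t.py
```

```text
position: [0.4477, -0.2189, 0.0592]
force: [0.7, 0.4, 0.6]
[]
[(0.61, array([272.6, 158. ]))]
[]
0 [array([452.44162245, 237.30606698]), array([269.43982567, 161.5579865 ])]
0.3 [array([429.72350702, 238.66979293]), array([272.34759959, 157.5712178 ])]
0.6 [array([404.51002286, 237.36301128]), array([275.34100693, 154.73174556])]
t 37.52 yt 6.1 w 0.3 F [ 0.4  0.5 -0.2] Tz 0.082 p [ 0.449  -0.2185  0.0591] q [ 0.55  0.41 -0.26  2.01  0.15  0.74  0.3 ]
```

```bash
H="python3 -m handwheel"
$H '[[0,0,0,0,0,-1],[0,0,0,0,0,-1],[0,0,0,0,0,-1],[0,0,0,0,0,-1],[0,0,0,0,0,-1],[0,0,0,0,0,-1],[0,0,0,0,0,-1],[0,0,0,0,0,-1]]' >/dev/null
$H '[[0,0,0,0,0,-1],[0,0,0,0,0,-1],[0,0,0,0,0,-1],[0,0,0,0,0,-1],[0,0,0,0,0,-1],[0,0,0,0,0,-1],[0,0,0,0,0,-1],[0,0,0,0,0,-1]]' >/dev/null
$H '[[0,0,0,0,0,-1],[0,0,0,0,0,-1],[0,0,0,0,0,-1],[0,0,0,0,0,-1],[0,0,0,0,0,-1],[0,0,0,0,0,-1],[0,0,0.2,0,0,-0.5],[0,0,0,0,0,0]]' | sed -n '2p;4p'
python3 - <<'E'
from h import *
b=(.5390,-.070,.108); goal(inst(b,(-.049,-.139,.055)),96.2)
w=cam('wrist')
print([(round(r['score'],2),np.round(np.array(r['point'])*[640,400],1)) for r in place_of('lever_knob','wrist')[:2]])
E
python3 t.py
```

```text
position: [0.448, -0.2186, 0.0544]
force: [-0.4, -0.4, -0.2]
 pos [ 0.448  -0.2186  0.0544] toolshift/20mm [-2.87 -0.05 -0.03] ytool 96.1 turn rows(+tool z) -0.03
[]
t 39.62 yt 95.9 w 0.0 F [ 0.3 -0.8  0.7] Tz 0.032 p [ 0.448  -0.2186  0.0547] q [ 0.84  0.49 -0.65  1.99  0.41  0.79  1.63]
```

```bash
H="python3 -m handwheel"
$H '[[-0.35,0,0,0,0,0],[-0.35,0,0,0,0,0],[-0.35,0,0,0,0,0],[-0.35,0,0,0,0,0],[-0.35,0,0,0,0,0],[-0.35,0,0,0,0,0],[-0.35,0,0,0,0,0],[0,0,0,0,0,0]]' | sed -n '2p;4p'
$H '[[-0.15,0,0,0,0,0],[0,0,0,0,0,0]]' | sed -n '2p;4p'
$H '[[-0.1,0,0,0,0,0],[0,0,0,0,0,0]]' | sed -n '2p;4p'
$H '[[-0.1,0,0,0,0,0],[0,0,0,0,0,0]]' | sed -n '2p;4p'
```

```text
position: [0.4983, -0.2131, 0.0551]
force: [0.5, 0.2, -0.0]
position: [0.4998, -0.2131, 0.0549]
force: [0.3, -0.6, 0.8]
position: [0.5015, -0.213, 0.055]
force: [-0.6, -0.4, -0.5]
position: [0.5037, -0.2128, 0.055]
force: [-1.9, 0.4, -0.7]
```

```bash
H="python3 -m handwheel"
$H '[[-0.1,0,0,0,0,0],[0,0,0,0,0,0]]' | sed -n '2p;4p'
$H '[[-0.1,0,0,0,0,0],[0,0,0,0,0,0]]' | sed -n '2p;4p'
$H '[[-0.1,0,0,0,0,0],[0,0,0,0,0,0]]' | sed -n '2p;4p'
```

```text
position: [0.5058, -0.2127, 0.055]
force: [-1.8, 0.7, -0.7]
position: [0.5071, -0.2125, 0.0548]
force: [-2.9, -0.6, 0.3]
position: [0.5076, -0.2125, 0.0545]
force: [-8.4, 0.2, 3.6]
```

```bash
H="python3 -m handwheel"
$H '[[0.5,0,0,0,0,0],[1,0,0,0,0,0],[0,0,-1,0,0,0],[0,0,-1,0,0,0],[0,0,-1,0,0,0],[0,0,-1,0,0,0],[0,0,-1,0,0,0],[0,0,-1,0,0,0]]' | sed -n '2p;4p'
$H '[[-1,0.1,0,0,0,0],[-1,0.1,0,0,0,0],[-1,0.1,0,0,0,0],[-1,0.1,0,0,0,0],[-1,0.1,0,0,0,0],[-1,0.1,0,0,0,0],[-1,0.1,0,0,0,0],[-1,0.1,0,0,0,0]]' | sed -n '2p;4p'
$H '[[0,0,0,0,0,1],[0,0,0,0,0,1],[0,0,0,0,0,1],[0,0,0,0,0,1],[0,0,0,0,0,1],[0,0,0,0,0,1],[0,0,0,0,0,1],[0,0,0,0,0,1]]' | sed -n '2p;4p'
python3 - <<'E'
from h import *
b=(.5390,-.070,.108); w=cam('wrist')
for l,z in(('lever_knob',.093),('time_mark_top',.051)):
    for r in place_of(l,'wrist')[:2]:
        u=np.array(r['point'])*[640,400]; print(l,round(r['score'],2),np.round(u,1),np.round(atz(w,*u,z),4))
for t in (0,.6):
    q=-.297+t; print(t,proj(w,inst(b,(-.045-.048*np.sin(q),-.137,.047+.048*np.cos(q)))))
goal((.607,-.1912,.175),64)
cv2.imwrite('pics/w6.png',cv2.resize(w['image'][...,::-1],(800,500)))
E
```

```text
position: [0.4802, -0.2153, 0.1764]
force: [0.4, -0.1, -0.2]
position: [0.6386, -0.1825, 0.1753]
force: [0.2, -0.3, -0.5]
position: [0.6377, -0.1827, 0.1753]
force: [0.7, -0.1, 0.2]
lever_knob 0.84 [242.2  97.9] [ 0.5218 -0.2086  0.093 ]
lever_knob 0.54 [419.8 106.4] [ 0.5998 -0.0667  0.093 ]
time_mark_top 0.74 [306.9 170.3] [ 0.6109 -0.1905  0.051 ]
0 [241.92545489  99.62752032]
0.6 [222.88433004  71.01713812]
 pos [ 0.6375 -0.1827  0.1754] toolshift/20mm [ 1.19 -1.05  0.02] ytool 64.1 turn rows(+tool z) 0.03
```

View pics/w6.png

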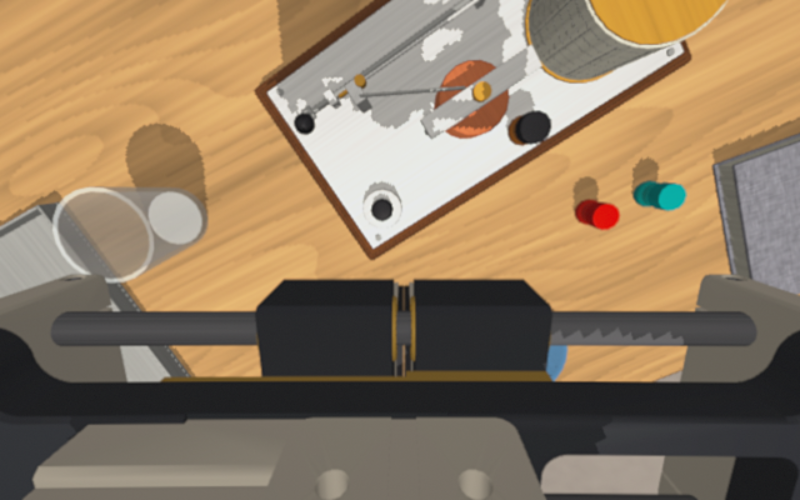

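The picture shows the knob at (244,98), which is lever angle 0 with the pen back on the chart. The black pusher is at (305,167). The ink jar at (426,101) and the tumbler still stand. I'll press the pusher.

```bash
H="python3 -m handwheel"
$H '[[0.57,-0.52,0,0,0,0],[0.57,-0.52,0,0,0,0],[0,0,1,0,0,0],[0,0,1,0,0,0],[0,0,1,0,0,0],[0,0,1,0,0,0],[0,0,1,0,0,0],[0,0,0,0,0,0]]' | sed -n '2p;4p'
$H '[[0,0,1,0,0,0],[0,0,0.4,0,0,0],[0,0,0,0,0,0],[0,0,0,0,0,0]]' | sed -n '2p;4p'
$H '[[0,0,0.2,0,0,0],[0,0,0,0,0,0]]' | sed -n '2p;4p'
$H '[[0,0,0.2,0,0,0],[0,0,0,0,0,0]]' | sed -n '2p;4p'
python3 t.py
```

```text
position: [0.6051, -0.1912, 0.0712]
force: [-1.3, 0.1, -0.7]
position: [0.6078, -0.1914, 0.0476]
force: [0.8, 0.3, 0.4]
position: [0.608, -0.1914, 0.0436]
force: [-0.5, 0.6, 0.6]
position: [0.6075, -0.1914, 0.0389]
force: [-0.3, 0.2, 0.1]
t 44.77 yt 64.0 w 0.4 F [-0.3  0.2  0.1] Tz 0.023 p [ 0.6075 -0.1914  0.0389] q [ 0.54  0.66 -0.49  1.67  0.37  0.91  1.02]
```

```bash
H="python3 -m handwheel"
$H '[[0,0,0.25,0,0,0],[0,0,0,0,0,0]]' | sed -n '2p;4p'
$H '[[0,0,0.2,0,0,0],[0,0,0,0,0,0]]' | sed -n '2p;4p'
$H '[[0,0,0.15,0,0,0],[0,0,0,0,0,0]]' | sed -n '2p;4p'
$H '[[0,0,0.1,0,0,0],[0,0,0,0,0,0]]' | sed -n '2p;4p'
```

```text
position: [0.6072, -0.1913, 0.0333]
force: [-0.9, -0.7, 0.1]
position: [0.6072, -0.1913, 0.0293]
force: [-1.2, 0.7, 0.5]
position: [0.6073, -0.1913, 0.0265]
force: [-1.3, 0.3, 0.7]
position: [0.6075, -0.1913, 0.0247]
force: [-0.4, 1.5, -0.0]
```

```bash
H="python3 -m handwheel"
$H '[[0,0,0.1,0,0,0],[0,0,0,0,0,0]]' | sed -n '2p;4p'
$H '[[0,0,0.1,0,0,0],[0,0,0,0,0,0]]' | sed -n '2p;4p'
$H '[[0,0,0.1,0,0,0],[0,0,0,0,0,0]]' | sed -n '2p;4p'
$H '[[0,0,0.1,0,0,0],[0,0,0,0,0,0]]' | sed -n '2p;4p'
```

```text
position: [0.6075, -0.1914, 0.0227]
force: [-0.1, 0.1, -0.2]
position: [0.6075, -0.1913, 0.0207]
force: [0.3, 0.1, -1.0]
position: [0.6075, -0.1913, 0.0187]
force: [-0.5, -0.5, -0.2]
position: [0.6075, -0.1913, 0.0167]
force: [-0.1, 0.7, -0.5]
```

```bash
H="python3 -m handwheel"
$H '[[0,0,0.1,0,0,0],[0,0,0,0,0,0]]' | sed -n '2p;4p'
$H '[[0,0,0.1,0,0,0],[0,0,0,0,0,0]]' | sed -n '2p;4p'
$H '[[0,0,0.1,0,0,0],[0,0,0,0,0,0]]' | sed -n '2p;4p'
python3 - <<'E'
from h import *
c=cam('scene');print(proj(c,(.6075,-.1914,.051)),proj(c,(.6075,-.1914,.04)))
for r in place_of('time_mark_top','scene')[:3]: print(r['score'],np.array(r['point'])*[640,400])
E
```

```text
position: [0.6077, -0.1914, 0.0149]
force: [-0.7, 0.4, 2.0]
position: [0.6078, -0.1914, 0.013]
force: [0.2, 0.2, 2.8]
position: [0.6078, -0.1914, 0.011]
force: [0.2, 0.5, 3.5]
[255.32777395 194.94464878] [255.82190579 197.44521626]
```

```bash
H="python3 -m handwheel"
$H '[[0,0,0.1,0,0,0],[0,0,0,0,0,0]]' | sed -n '2p;4p'
$H '[[0,0,0.05,0,0,0],[0,0,0,0,0,0]]' | sed -n '2p;4p'
```

```text
position: [0.6079, -0.1914, 0.0105]
force: [-4.8, 0.5, 14.5]
position: [0.608, -0.1915, 0.0103]
force: [-7.0, 0.5, 23.3]
```

The pusher bottomed out after about 5 mm of travel at about 4 N, then met a hard stop. I'll lift away.

```bash
H="python3 -m handwheel"
$H '[[0,0,-0.3,0,0,0],[0,0,-0.5,0,0,0],[0,0,-1,0,0,0],[0,0,-1,0,0,0],[0,0,-1,0,0,0],[0,0,-1,0,0,0],[0,0,-1,0,0,0],[0,0,-1,0,0,0]]' | sed -n '2p;4p'
$H '[[0,0,-1,0,0,0],[0,0,-1,0,0,0],[-1,0,0,0,0,0],[-1,0,0,0,0,0],[-1,0,0,0,0,0],[0,0,0,0,0,0],[0,0,0,0,0,0],[0,0,0,0,0,0]]'
python3 - <<'E'
from h import *
b=(.5390,-.070,.108)
w=cam('wrist');s=cam('scene')
for l,z in(('lever_knob',.093),('time_mark_top',.051)):
    for n,c in(('wrist',w),('scene',s)):
        for r in place_of(l,n)[:1]:
            u=np.array(r['point'])*[640,400]; print(l,n,round(r['score'],2),np.round(u,1),np.round(atz(c,*u,z),4))
for l,z in(('ink',.03),('elephant',0),('tumbler',0)):
    for r in place_of(l,'scene')[:3]:
        u=np.array(r['point'])*[640,400]; print(l,round(r['score'],2),np.round(u,1),np.round(atz(s,*u,z),3))
for t in (0,.1,.6):
    q=-.297+t; print(t,proj(w,inst(b,(-.045-.048*np.sin(q),-.137,.047+.048*np.cos(q)))))
E
```

```text
position: [0.6072, -0.1912, 0.145]
force: [-0.2, -0.3, -0.4]
clock: 48.37
position: [0.6609, -0.2171, 0.1837]
ee_rot: [-0.705, -3.06, -0.001]
force: [-0.5, 0.1, 0.6]
width: 0.002
gripper_force: 0.0
lever_knob wrist 0.8 [266.2  53.9] [ 0.5201 -0.2067  0.093 ]
lever_knob scene 0.44 [267.3 164.2] [ 0.5335 -0.208   0.093 ]
time_mark_top wrist 0.68 [320.8 133.2] [ 0.6046 -0.1934  0.051 ]
time_mark_top scene 0.62 [253.8 191.7] [ 0.6018 -0.2016  0.051 ]
ink 0.71 [290.  267.1] [0.709 0.002 0.03 ]
ink 0.48 [305.6 283.7] [0.72  0.056 0.03 ]
ink 0.47 [303.3 227.7] [ 0.603 -0.038  0.03 ]
elephant 0.66 [465.4 291.7] [0.504 0.363 0.   ]
tumbler 0.4 [254.1 194.4] [ 0.583 -0.225  0.   ]
0 [264.97032132  58.63085399]
0.1 [261.73990379  53.51962936]
0.6 [246.54274936  28.89264585]
```

```bash
python3 -c "
from cell import *
print(sign_off())"
```

```text
the job is handed in; nothing more can be done
None
```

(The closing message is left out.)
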